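Fetch an offset lever from the parts drawer and hold it level over its welding jig

ROBOT

A 6-joint arm with a two-finger parallel gripper is mounted at the origin on the work surface. World frame = base frame: x ahead of the robot, y to its left, z up, the work surface at z = 0. Lengths are in m, angles in degrees, forces in N, time in s.
With the tool pointing down it reaches from about 0.4 to 0.825 m from the base axis. Payload 7 kg.
Tool frame: the origin (TCP) lies at the very end of the fingers, on their centre line; the grasp point (between the pads) lies 19 mm behind it (r.grasp_offset is the z of the grasp point in the tool frame, in m); z points along the fingers, y is the direction in which the jaws open and shut (so a half turn about z gives the same grasp; the last joint's range is limited). The gripper opens to 88 mm and grips with 3 to 60 N. Pads are 19 mm wide; open, the fingers measure 130 mm over their backs; the gripper's body (78 mm by 193 mm) begins 47 mm behind the grasp point.
Start: joints at [90.017, 20.546, 0.682, 0, -70.136, -16.507], TCP at [0.192, 0.647, 0.227] pointing down, gripper open.
Joint ranges: [-176.03, 176.03], [-82.01, 121.73], [-58.28, 71.71], [-173.87, 95.51], [-174.79, -0.11], [-173.66, 173.66]. Speed limits (degrees/s): [136.94, 136.94, 172.46, 180, 180, 180].

INTERFACE

Orientations are given as [roll, pitch, yaw] about the fixed x, y, z axes, in that order (R = Rz(yaw) Ry(pitch) Rx(roll)).
In Python, from plant import r gives the robot as it stands.
- The arm moves only by the tool carry_out, never from a script. Its argument "plan" is a list of rows, each a list of 6 numbers: the shift along the world's x, y, z in m, then the turn, a rotation vector about the world's x, y, z in rad. In form: [[tx, ty, tz, wx, wy, wz], ...]. A call has 1 to 12 rows; each row shifts and turns the pose as measured when the row begins; what a row does not reach is not made up. A row lasts 1/12 s, in which the tool goes at most 41.7 mm and 7.16 degrees, less where a joint would pass 70% of its speed; a pose out of reach is approached as far as the arm can. A call with a gripper value outside its range is refused whole. "fingers" is the closure, from -1 (fully open) to 1 (shut), set as the call begins (left out, the last holds). The fingers move at their own pace and stop on an object; "force" is the grip in N (left out, the last holds). Time passes only in rows, so rows that do not move let the fingers close. It gives the time, the measured TCP pose, the force and the opening at its end, in the units of the state.
- r.get_state(): the state, without advancing time (a new reading comes with each control period).
- r.capture(name): name is "scene" or "top"; returns the picture (400x640x3 uint8, red, green, blue); there is no depth.
- r.camera_model(name): a dict with "fov_y" (degrees; the focal length in pixels is half the picture's height over the tangent of half this angle, whatever the lens; pixels are square), "cx", "cy" (the principal point, pixels), "R" (3x3) and "t" (3): a world point X has camera coordinates R X + t. Camera axes: x right, y down, z forward; pixel columns grow to the right and rows downward; lengths in m; the calibration is good to about 2 mm. A picture is of the moment at which its call begins. camera_model takes no time and is no camera call.
- r.close_job(): hands the job in, once; it reports no verdict.
The state is a dict: "time_s": time; "joints": joint angles; "qd": joint speeds; "joint_torque": joint torques, N m; "tcp_pos": TCP position; "eef_rot": TCP orientation; "contact_force": force on the tool from outside, world axes, zero at the start; "moment": the same for the moment, N m; "gripper_width": finger opening in m.
Only numpy, scipy, OpenCV 4.12 (cv2) and the standard library are available. Lean on these libraries where they do the work, as an engineer would, in place of code of your own. Each camera call takes 0.05 s, during which the arm holds its last target.

TASK

Pull the drawer of the low parts cabinet out to its stop and leave it open. Take the steel lever out of it, gripped by the arm at its balance point, and carry it to the welding jig: finish while holding it still and level a few centimetres above the jig's two posts, heavy hub centred over the thick post and small eye over the thin one, without setting it down or letting go. Do not shift or knock over the other loose things on the bench.

Things in the scene. Friction and masses are not known exactly. Their poses are not given: they have to be found in the camera images.
- cabinet: Low grey steel cabinet fixed to the bench on the left or right (the jig on the other side), 250 deep x 340 wide x 80 high, one drawer. Origin: on the bench, 130 mm in front of the middle of the closed drawer's front face; x points from the front into the cabinet (body begins at x = 130 mm), y to the left seen from the robot, z up. The drawer slides out along -x.
- drawer (a joint): Drawer slide (m): 0 closed, 0.170 fully out at its stop; starts 0 to 0.02; slight friction (a few N), stays where left. Tray 212 deep x 296 wide inside; above the bench: floor 18 mm, side walls' tops 55 mm, front plate's top 67 mm. Front plate 12 mm thick. Fully out, about 153 mm of the tray's depth stands open in front of the cabinet.
- drawer_handle (a point): Middle of the drawer's bar handle: a round level steel bar, 11 mm thick, 130 mm long across the front (along the cabinet's y), its centre 45 mm in front of the front plate (39 mm free gap behind the bar) and 47 mm above the bench, 33 mm below the cabinet's top. Moves with the drawer; axes as the cabinet's.
- lever: Steel lever lying across the drawer, hidden until it is open; 0.65-0.85 kg. Heavy round hub (54 across, 26 bore) towards the cabinet's -y side, small eye (26 across, 12 bore) 190 mm away, both 36 high, joined by a straight arm 14 wide, its underside 15 and top 31 mm above the lever's underside. Balances 53 mm from the hub's centre. Origin: centre of hub's underside; x along arm to eye, z up.
- lever_eye (a point): Centre of the underside of the lever's small eye, 190 mm from the lever's origin along its x; axes as the lever's.
- jig: Welding jig fixed to the bench: a grey-painted steel plate 260 x 90 x 14 with two upright steel posts on its centre line, 190 mm apart, one thick and one thin, and two small side blocks (tops 32 mm above the bench) at mid-length. Origin: on the bench under the plate's centre; x points from the thick post to the thin post, z up.
- jig_thick (a point): Centre of the top of the jig's thick post (22 mm thick over a 44 mm collar), 55 mm above the bench; the lever's hub belongs above it.
- jig_thin (a point): Centre of the top of the jig's thin post (10 mm thick over a 24 mm collar), 55 mm above the bench; the lever's eye belongs above it.
- nut: Bystander in the drawer: loose steel hex nut, about 35 across and 14 high, in the tray's front part beside the lever's eye half. Origin: centre of its underside.
- pipe: Bystander: short dark steel pipe offcut standing on the bench left of the cabinet or jig, 54 across, 60 high. Origin: centre of its underside.
- spray: Bystander: bare aluminium spray can standing, 60 across, 170 high, at the left side of the bench. Origin: centre of its underside.
- tin: Bystander: open steel tin, 84 across, 75 high, at the right side. Origin: centre of its underside.
- hammer: Bystander: hammer lying at the right side, 280 long. Origin: near the middle of its length.
- wrench: Bystander: wrench lying flat on the left side of the bench, 200 long. Origin: near the middle of its length.

How it is judged:
By the outcome, as a careful person would: the job done as asked, in the order asked, and still so for the second after the job is handed in, while the arm keeps its last pose, push and grip.
It also fails if it takes over 64 s, if anything falls off the work surface, if the arm or the gripper's body presses on something with over 40 N, if the wrist force passes 120 N, or if a joint passes its speed limit or range.

## Working session

There is one attempt and no reset: what is moved stays moved. The work goes in short steps, Python scripts to look and compute and a tool call to move; the robot and the scene stay as the last step left them, time stands still between calls to the robot, and variables do not carry over. Pictures are saved under pics/ and viewed, and the job is handed in when it is done.

Besides the shell and the picture viewer there is one more tool, called by a JSON object that holds its "op" and its "data". carry_out: Moves the arm, as the interface text tells. Its arguments: {"type":"object","properties":{"plan":{"type":"array"},"fingers":{"type":"number"},"force":{"type":"number"}},"required":["plan"]}

```bash
ls; mkdir -p pics; python3 - <<'E'
from plant import r
import cv2
for n in ("scene","top"):
    im=r.capture(n); cv2.imwrite(f"pics/{n}0.png",im[:,:,::-1]); m=r.camera_model(n); print(n,m)
print(r.get_state(), r.grasp_offset)
E
```

```text
pics
scene {'fov_y': 55.336102789120055, 'cx': 316.261120546882, 'cy': 198.39547701325603, 'R': array([[-1.63673962e-01,  9.86514478e-01,  1.40495079e-04],
       [ 7.15478081e-01,  1.18803991e-01, -6.88459677e-01],
       [-6.79192130e-01, -1.12582402e-01, -7.25274605e-01]]), 't': array([ 0.06562043, -0.33274359,  1.61558141])}
top {'fov_y': 47.30140174656849, 'cx': 315.5954651020892, 'cy': 204.7055220282915, 'R': array([[-0.00156022, -0.99982437, -0.01867619],
       [-0.99008569,  0.00416767, -0.14040281],
       [ 0.14045599,  0.01827197, -0.9899183 ]]), 't': array([0.02920127, 0.5601203 , 1.72449831])}
{'time_s': 0.1, 'joints': array([ 9.00187791e+01,  2.05866991e+01,  6.40526710e-01, -1.76598769e-02,
       -7.01364688e+01, -1.65093260e+01]), 'qd': array([-0.0126318 , -0.07171415,  0.17384442,  0.10744113,  0.08494701,
        0.03628905]), 'joint_torque': array([-6.17831884e-04, -5.84162486e+01,  2.93752885e+01,  7.01539904e+00,
        1.01691057e-02, -5.44920022e-05]), 'tcp_pos': array([0.19147841, 0.64682483, 0.22573518]), 'eef_rot': array([ 1.79916048e+02, -7.56838628e-03, -1.64965538e+01]), 'contact_force': array([ 0.0238509 , -0.0307485 , -0.32768835]), 'moment': array([ 0.00020375, -0.02743472,  0.02472548]), 'gripper_width': 0.08800080101971487} -0.0188
```

View pics/scene0.png

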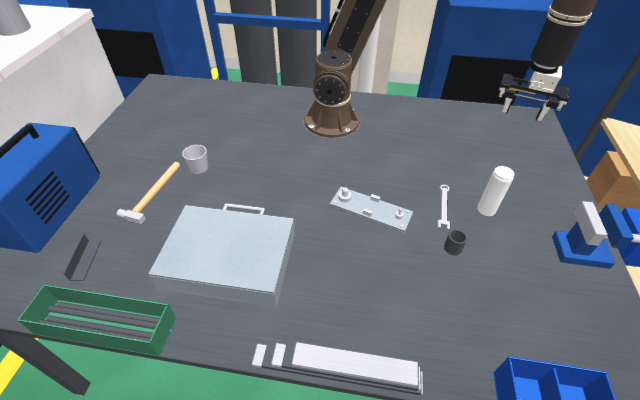

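View pics/top0.png

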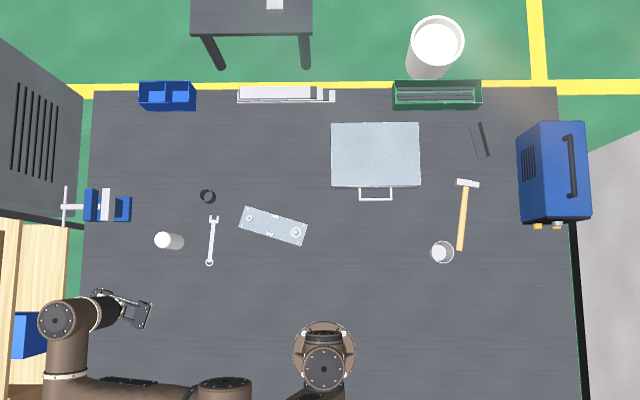

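```bash
cat > h.py <<'E'
from plant import r
import numpy as np, cv2
def cam(n):
    m=r.camera_model(n); f=200/np.tan(np.radians(m['fov_y']/2)); return f,m['cx'],m['cy'],m['R'],m['t']
def w(n,u,v,z):
    f,cx,cy,R,t=cam(n); d=R.T@np.array([(u-cx)/f,(v-cy)/f,1]); c=-R.T@t
    return c+d*(z-c[2])/d[2]
def px(n,X):
    f,cx,cy,R,t=cam(n); p=R@np.array(X)+t; return np.array([cx+f*p[0]/p[2],cy+f*p[1]/p[2]])
def crop(n,im,u0,u1,v0,v1,s,name):
    c=cv2.resize(im[v0:v1,u0:u1],None,fx=s,fy=s,interpolation=cv2.INTER_CUBIC)[:,:,::-1].copy()
    for u in range((u0+9)//10*10,u1,10): cv2.putText(c,str(u),((u-u0)*s,8),0,.3,(0,0,255),1); cv2.line(c,((u-u0)*s,10),((u-u0)*s,16),(0,0,255),1)
    for v in range((v0+9)//10*10,v1,10): cv2.putText(c,str(v),(0,(v-v0)*s+3),0,.3,(0,0,255),1); cv2.line(c,(20,(v-v0)*s),(26,(v-v0)*s),(0,0,255),1)
    cv2.imwrite(f"pics/{name}.png",c)
E
python3 - <<'E'
from h import *
t=cv2.imread("pics/top0.png")[:,:,::-1]; s=cv2.imread("pics/scene0.png")[:,:,::-1]
crop("top",t,325,425,115,205,6,"c1"); crop("top",t,230,320,195,255,8,"c2")
E
```

```text
(no output)
```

View pics/c1.png

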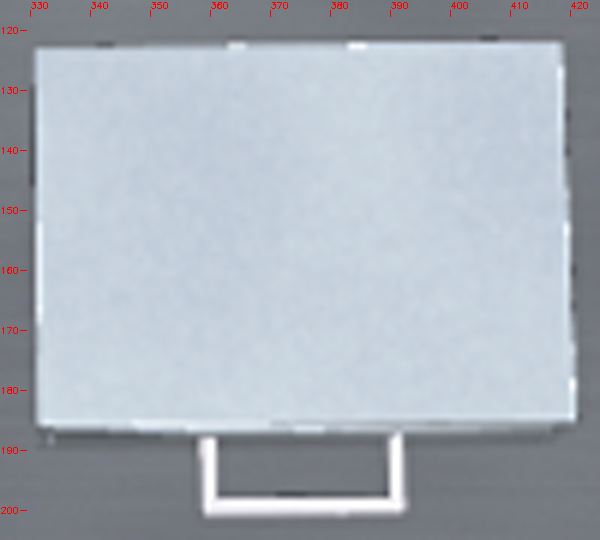

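View pics/c2.png

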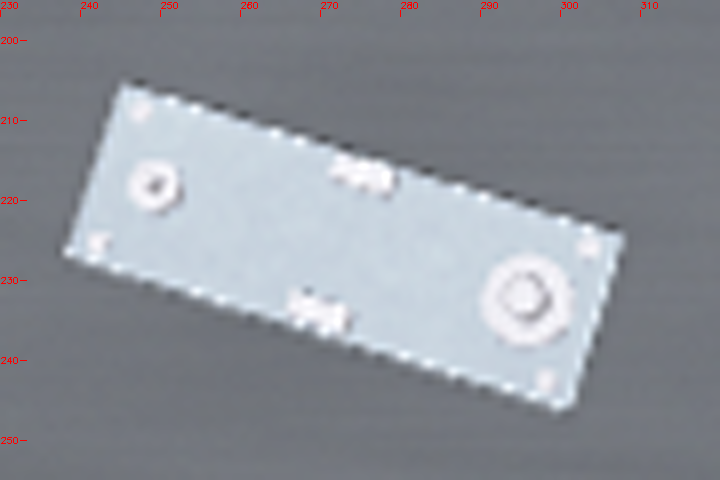

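```bash
cat >> h.py <<'E'
def cw(n,x,y,u0,v0,s,z): return w(n,u0+(x+.5)/s-.5,v0+(y+.5)/s-.5,z)
E
python3 - <<'E'
from h import *
np.set_printoptions(precision=4,suppress=True)
C=[cw("top",x,y,325,115,6,.08) for x,y in((37,48),(562,42),(577,424),(37,429))]
for i in range(4): print(C[i],np.linalg.norm(C[i]-C[i-1]))
L=cw("top",205,506,325,115,6,.047);Rr=cw("top",404,505,325,115,6,.047);print("handle",L,Rr,(L+Rr)/2,np.linalg.norm(L-Rr))
T=cw("top",526,294,230,195,8,.055);t=cw("top",155,185,230,195,8,.055);print("jig",T,t,np.linalg.norm(T-t),np.degrees(np.arctan2(*(t-T)[[1,0]])))
P=[cw("top",x,y,230,195,8,.014) for x,y in((122,82),(625,236),(568,410),(65,257))]
print(P,np.mean(P,0)); 
for n,X in (("T",T),("t",t),("hL",L),("hR",Rr)): print(n,px("scene",X))
for c in C: print(px("scene",c))
s=cv2.imread("pics/scene0.png")[:,:,::-1]
crop("s",s,325,425,180,235,7,"c3"); crop("s",s,150,300,195,305,5,"c4")
E
```

```text
[ 0.8753 -0.0323  0.08  ] 0.24968994927903057
[ 0.8767 -0.3697  0.08  ] 0.33740565151509083
[ 0.6271 -0.3709  0.08  ] 0.2495764678951953
[ 0.6256 -0.0308  0.08  ] 0.3401370857098949
handle [ 0.581  -0.1386  0.047 ] [ 0.5811 -0.2659  0.047 ] [ 0.581  -0.2023  0.047 ] 0.1272420218681274
jig [0.4562 0.1046 0.055 ] [0.509  0.2824 0.055 ] 0.18545818167095282 73.47335211617668
[array([0.5646, 0.3064, 0.014 ]), array([0.4878, 0.059 , 0.014 ]), array([0.4033, 0.0866, 0.014 ]), array([0.4784, 0.3326, 0.014 ])] [0.4835 0.1961 0.014 ]
T [344.8945 188.7305]
t [399.3197 207.0212]
hL [263.5279 209.2137]
hR [224.7897 204.366 ]
[273.0452 290.9673]
[148.0566 272.6959]
[185.2765 203.8581]
[293.725 217.244]
```

View pics/c3.png

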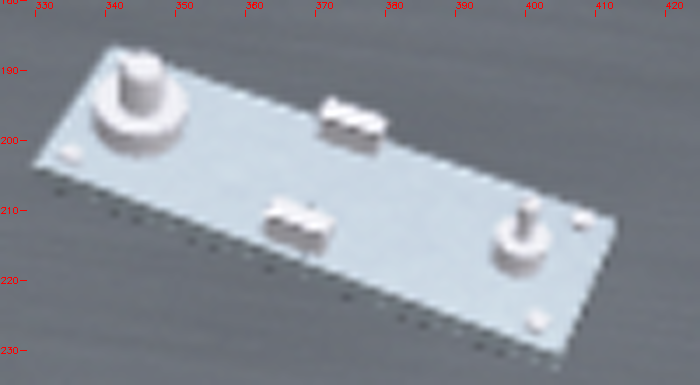

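View pics/c4.png

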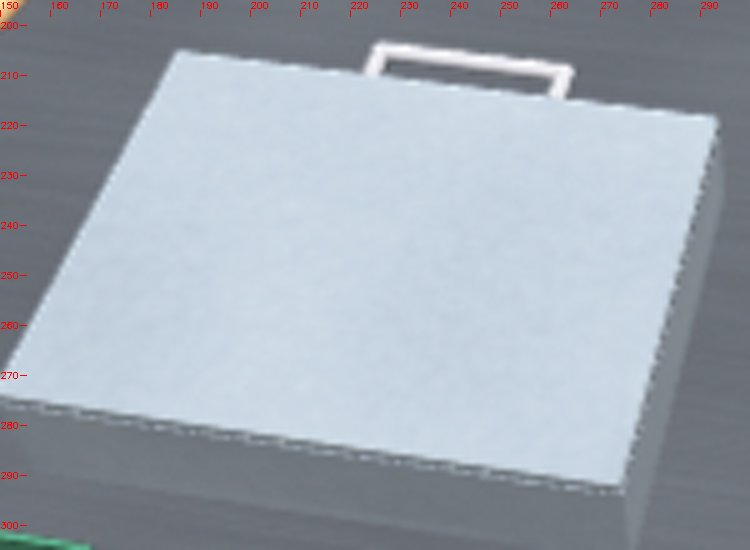

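{"op": "carry_out", "data": {"plan": [[0,0,0.03,0,0,0],[0,0,0.03,0,0,-0.05],[0.01,-0.02,0.02,0,0,-0.1],[0.015,-0.03,0,0,0,-0.1],[0.015,-0.035,0,0,0,-0.1],[0.015,-0.035,0,0,0,-0.1],[0.015,-0.035,0,0,0,-0.1],[0.015,-0.035,0,0,0,-0.1],[0.015,-0.035,0,0,0,-0.1],[0.015,-0.035,0,0,0,-0.1],[0.015,-0.035,0,0,0,-0.1],[0.015,-0.035,0,0,0,-0.1]], "fingers": 0.4, "force": 40}}

```text
time_s: 1.1
tcp_pos: [0.3356, 0.3046, 0.2991]
eef_rot: [179.1, -0.2, -78.9]
contact_force: [0.6, 0.4, 0.2]
gripper_width: 0.0266
```

{"op": "carry_out", "data": {"plan": [[0.018,-0.036,0,0,0,-0.02],[0.018,-0.036,0,0,0,-0.02],[0.018,-0.036,0,0,0,-0.02],[0.018,-0.036,0,0,0,-0.02],[0.018,-0.036,0,0,0,-0.02],[0.018,-0.036,0,0,0,-0.02],[0.018,-0.036,0,0,0,-0.02],[0.018,-0.036,0,0,0,-0.02],[0.018,-0.036,-0.01,0,0,-0.02],[0.018,-0.036,-0.02,0,0,-0.01],[0.018,-0.036,-0.02,0,0,0],[0.018,-0.036,-0.02,0,0,0]]}}

```text
time_s: 2.1
tcp_pos: [0.547, -0.1354, 0.2386]
eef_rot: [179.8, 0.1, -90.6]
contact_force: [0.9, 1.1, 0.8]
gripper_width: 0.0265
```

```bash
python3 - <<'E'
from h import *
print(r.get_state())
E
```

```text
{'time_s': 2.1, 'joints': array([  5.89290255,   9.79089777, -12.32104566,  -0.15197908,
       -68.09505909,  -6.41610173]), 'qd': array([-46.79199287,  34.85587986,  13.02234621,   0.10386887,
        22.55229047,  45.86953519]), 'joint_torque': array([  2.52233125, -47.96749949,  26.85889006,   6.77391618,
        -0.76627051,  -1.28538642]), 'tcp_pos': array([ 0.54704362, -0.13541998,  0.23862182]), 'eef_rot': array([ 1.79778490e+02,  1.16779173e-01, -9.05803782e+01]), 'contact_force': array([0.91695097, 1.06371686, 0.83717884]), 'moment': array([ 0.22991777, -0.16941673,  0.02824204]), 'gripper_width': 0.026535598169273596}
```

{"op": "carry_out", "data": {"plan": [[0.014,-0.027,-0.02,0,0,0],[0.012,-0.025,-0.02,0,0,0],[0.008,-0.015,-0.02,0,0,0.005],[0,0,-0.03,0,0,0],[0,0,-0.025,0,0,0],[0,0,0,0,0,0],[0,0,0,0,0,0]]}}

```text
time_s: 2.68
tcp_pos: [0.5799, -0.2148, 0.1104]
eef_rot: [179.1, 0.1, -90.9]
contact_force: [0.3, 0.1, 1.4]
gripper_width: 0.0263
```

```bash
python3 - <<'E'
from h import *
print(r.get_state()['tcp_pos'])
im=r.capture("scene"); crop("s",im,170,290,140,230,6,"c5")
im=r.capture("top"); crop("s",im,320,420,140,230,6,"c6")
E
```

```text
[ 0.57986507 -0.21478321  0.11038016]
```

View pics/c5.png

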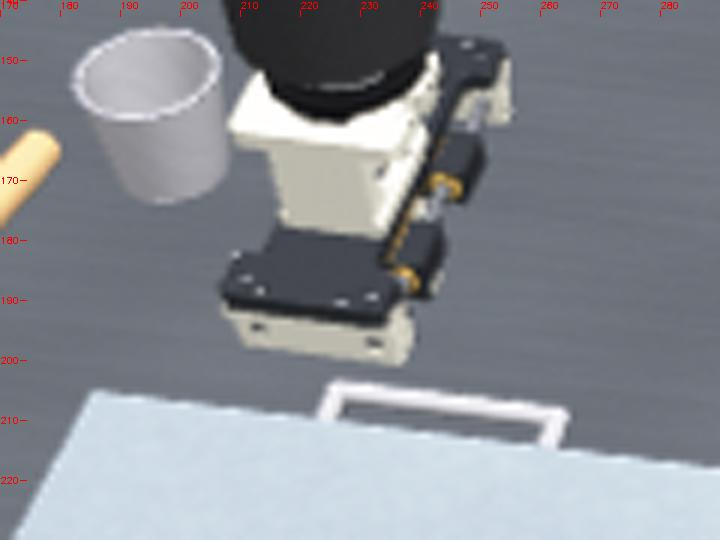

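View pics/c6.png

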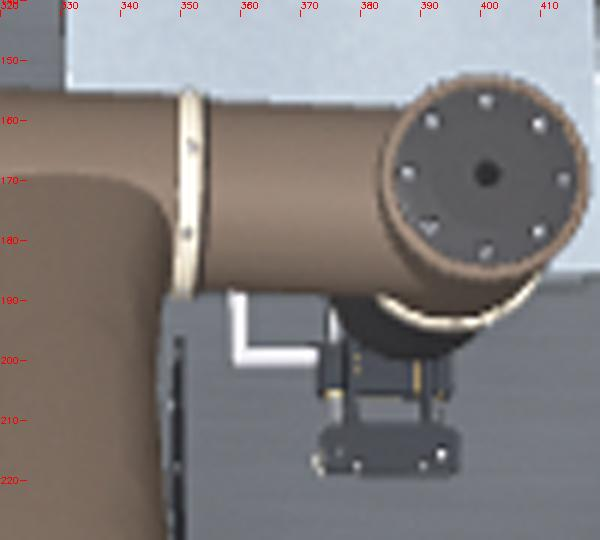

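```bash
cat >> h.py <<'E'
from scipy.spatial.transform import Rotation as Ro
def rotto(yaw,roll=180,pitch=0):
    a=Ro.from_euler('xyz',r.get_state()['eef_rot'],degrees=True); b=Ro.from_euler('xyz',[roll,pitch,yaw],degrees=True)
    return (b*a.inv()).as_rotvec()
E
python3 - <<'E'
from h import *
print(r.get_state()['tcp_pos'],r.get_state()['eef_rot'],rotto(-90))
E
```

```text
[ 0.58039333 -0.21437175  0.11152735] [ 1.79240714e+02  1.42647197e-01 -9.08425458e+01] [-0.00258702 -0.01323349  0.01468848]
```

{"op": "carry_out", "data": {"plan": [[0,0.006,-0.01,-0.001,-0.006,0.007],[0.001,0.006,-0.015,-0.001,-0.006,0.007],[0,0,-0.02,0,0,0],[0,0,-0.015,0,0,0],[0,0,-0.008,0,0,0],[0,0,0,0,0,0],[0,0,0,0,0,0]]}}

```text
time_s: 3.37
tcp_pos: [0.5911, -0.1999, 0.0575]
eef_rot: [-178.7, -0.1, -89.6]
contact_force: [0.4, -0.5, -0.2]
gripper_width: 0.0264
```

```bash
python3 - <<'E'
from h import *
print(r.get_state()['tcp_pos'],r.get_state()['eef_rot'],rotto(-90))
im=r.capture("scene"); crop("s",im,170,290,140,230,6,"c5")
E
```

```text
[ 0.59108002 -0.19994836  0.05754526] [-1.78655577e+02 -1.44542693e-01 -8.96175093e+01] [ 0.0024443   0.02347293 -0.00670501]
```

View pics/c5.png

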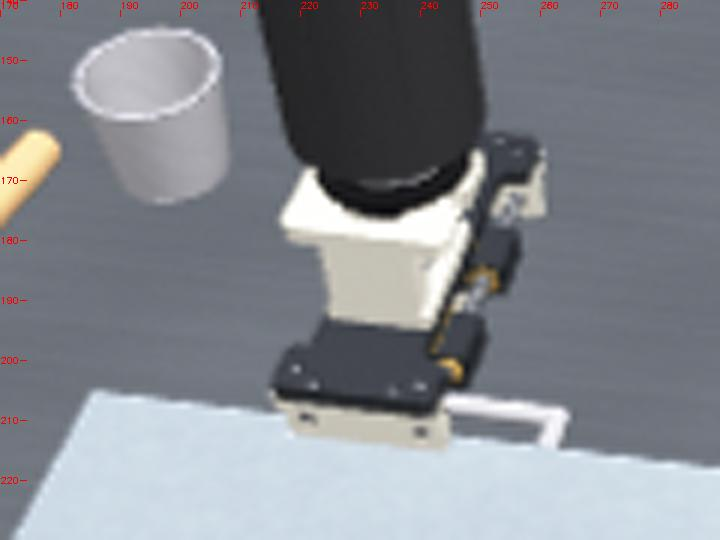

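{"op": "carry_out", "data": {"plan": [[-0.01,0,0,0.002,0.018,-0.005],[0,0,0,0,0,0],[0,0,0,0,0,0]]}}

```text
time_s: 3.67
tcp_pos: [0.582, -0.2001, 0.0611]
eef_rot: [-179.5, -0.0, -89.9]
contact_force: [-0.2, 0.4, -0.2]
gripper_width: 0.0262
```

```bash
python3 - <<'E'
from h import *
print(r.get_state()['tcp_pos'],r.get_state()['eef_rot'],rotto(-90),r.get_state()['qd'])
E
```

```text
[ 0.58199364 -0.20006433  0.06113642] [-1.79511935e+02 -3.84557198e-02 -8.99111305e+01] [ 0.00066457  0.00851887 -0.00155391] [-0.17468112 -1.00126288  0.0035867  -0.18468019 -1.39170654 -0.13967095]
```

{"op": "carry_out", "data": {"plan": [[-0.001,0,-0.012,0,0.006,0],[0,0,-0.01,0,0,0],[0,0,-0.004,0,0,0],[0,0,0,0,0,0]]}}

```text
time_s: 4.0
tcp_pos: [0.5815, -0.2004, 0.0344]
eef_rot: [-179.7, -0.0, -89.9]
contact_force: [0.2, -0.1, 0.0]
gripper_width: 0.0263
```

```bash
python3 - <<'E'
from h import *
print(r.get_state()['tcp_pos'],r.get_state()['eef_rot'],rotto(-90),r.get_state()['qd'])
E
```

```text
[ 0.58148736 -0.20041958  0.03439489] [-1.79731308e+02 -4.66356255e-02 -8.99400291e+01] [ 0.00081149  0.00468999 -0.0010486 ] [-0.14383071  0.61253185 -0.1421979  -0.06424137  0.12790844  0.06859928]
```

Close on the bar.

{"op": "carry_out", "data": {"plan": [[0,0,0,0,0,0],[0,0,0,0,0,0],[0,0,0,0,0,0],[0,0,0,0,0,0],[0,0,0,0,0,0]], "fingers": 1, "force": 25}}

```text
time_s: 4.42
tcp_pos: [0.5805, -0.2005, 0.033]
eef_rot: [-179.9, -0.0, -89.9]
contact_force: [0.4, 0.5, -1.5]
gripper_width: 0.0099
```

{"op": "carry_out", "data": {"plan": [[-0.006,0,0,0,0,0],[-0.012,0,0,0,0,0],[-0.015,0,0,0,0,0],[-0.015,0,0,0,0,0],[-0.015,0,0,0,0,0],[-0.015,0,0,0,0,0],[-0.015,0,0,0,0,0],[-0.015,0,0,0,0,0]]}}

```text
time_s: 5.08
tcp_pos: [0.4734, -0.201, 0.033]
eef_rot: [-179.3, -0.1, -89.8]
contact_force: [2.1, -1.5, -5.1]
gripper_width: 0.01
```

{"op": "carry_out", "data": {"plan": [[-0.015,0,0,0,0,0],[-0.015,0,0,0,0,0],[-0.01,0,0,0,0,0],[-0.008,0,0,0,0,0],[-0.005,0,0,0,0,0],[-0.005,0,0,0,0,0],[-0.004,0,0,0,0,0]]}}

```text
time_s: 5.67
tcp_pos: [0.4117, -0.2012, 0.0334]
eef_rot: [-178.4, -0.2, -89.9]
contact_force: [19.3, -4.8, -35.8]
gripper_width: 0.0099
```

{"op": "carry_out", "data": {"plan": [[0,0,0,0,0,0],[0,0,0,0,0,0]]}}

```text
time_s: 5.83
tcp_pos: [0.4124, -0.2012, 0.0331]
eef_rot: [-178.4, -0.2, -89.8]
contact_force: [-0.5, -1.7, -0.3]
gripper_width: 0.01
```

```bash
python3 - <<'E'
from h import *
s=r.get_state();print(s['tcp_pos'],s['eef_rot'],rotto(-90),s['contact_force'],s['moment'])
im=r.capture("scene"); crop("s",im,140,340,130,260,4,"c5")
im=r.capture("top"); crop("s",im,300,440,130,280,4,"c6")
E
```

```text
[ 0.41244261 -0.20122322  0.03313702] [-1.78380019e+02 -1.63163151e-01 -8.98407241e+01] [ 0.00280824  0.02827792 -0.00281996] [-0.51398546 -1.72003535 -0.31983756] [-0.23393445  0.39625289  0.03926401]
```

View pics/c5.png

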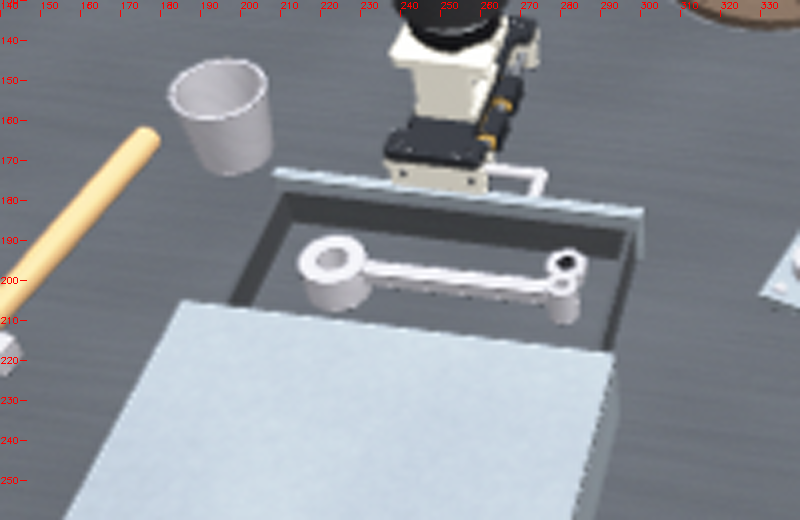

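View pics/c6.png

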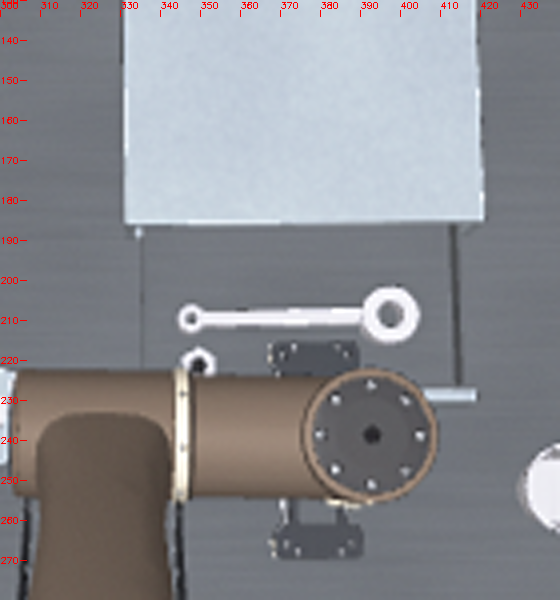

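{"op": "carry_out", "data": {"plan": [[-0.003,0,0,0,0.01,0],[-0.004,0,0,0,0.01,0],[-0.004,0,0,0,0,0]]}}

```text
time_s: 6.18
tcp_pos: [0.4117, -0.2012, 0.0334]
eef_rot: [-178.6, -0.2, -89.8]
contact_force: [15.0, -5.9, -27.8]
gripper_width: 0.0101
```

```bash
python3 - <<'E'
from h import *
s=r.get_state();print(s['tcp_pos'],s['eef_rot'],rotto(-90),s['contact_force'],s['moment'])
E
```

```text
[ 0.41174079 -0.20121099  0.03339188] [-178.57973328   -0.20728948  -89.75216814] [ 0.00356408  0.02479609 -0.0043701 ] [ 14.97360613  -5.94089993 -27.79314285] [-1.9044643  -5.07084101 -0.07314666]
```

{"op": "carry_out", "data": {"plan": [[0,0,0,0,0,0],[0,0,0,0,0,0],[0,0,0,0,0,0],[0,0,0,0,0,0]], "fingers": 0.4}}

```text
time_s: 6.52
tcp_pos: [0.4131, -0.201, 0.0339]
eef_rot: [-178.5, -0.2, -89.7]
contact_force: [0.2, -0.6, -0.4]
gripper_width: 0.0251
```

{"op": "carry_out", "data": {"plan": [[-0.001,0,0.015,0,0.01,0],[0,0,0.02,0,0.01,0],[0,0,0.03,0,0,0],[0,0,0.03,0,0,0],[0,0.03,0.03,0,0,0],[0,0.035,0.03,0,0,0],[0,0.035,0.02,0,0,0],[0,0.035,0.01,0,0,0],[0,0.035,0,0,0,0],[0,0.02,0,0,0,0],[0,0,0,0,0,0]]}}

```text
time_s: 7.43
tcp_pos: [0.405, -0.0089, 0.228]
eef_rot: [-179.8, 0.1, -90.2]
contact_force: [-0.6, -0.0, -0.4]
gripper_width: 0.0265
```

```bash
python3 - <<'E'
from h import *
s=r.get_state();print(s['tcp_pos'],s['eef_rot'],rotto(-90),s['contact_force'],s['moment'])
im=r.capture("scene"); crop("s",im,190,310,165,225,6,"c7"); cv2.imwrite("pics/s2.png",im[:,:,::-1])
im=r.capture("top"); cv2.imwrite("pics/t2.png",im[:,:,::-1]); crop("s",im,325,425,180,260,7,"c8")
E
```

```text
[ 0.40503797 -0.00885814  0.22803787] [-1.79780144e+02  1.19356376e-01 -9.01723532e+01] [-0.00207739  0.00384034  0.00301212] [-0.60983207 -0.02212341 -0.4309588 ] [ 0.00778418 -0.05261126 -0.03614397]
```

View pics/c7.png

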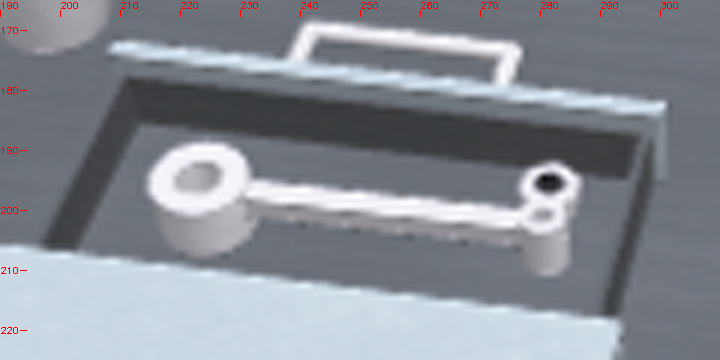

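View pics/c8.png

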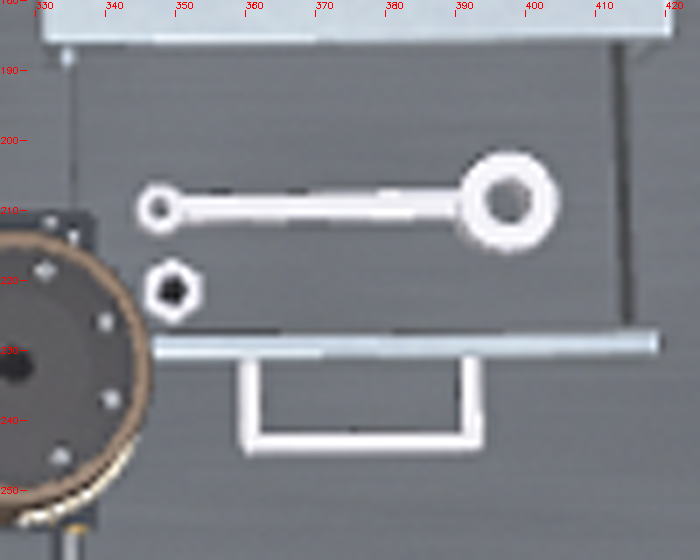

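```bash
python3 - <<'E'
from h import *
np.set_printoptions(precision=4,suppress=True)
for n,H,E,o in (("top",(508,201),(160,209),(325,180,7)),("scene",(199,178),(544,215),(190,165,6))):
    h=cw(n,*H,*o,.054);e=cw(n,*E,*o,.054);d=e-h;L=np.linalg.norm(d);print(n,h,e,L,np.degrees(np.arctan2(d[1],d[0])),"bal",h+d/L*.053)
    print("nut",cw(n,*((173,291) if n=="top" else (549,184)),*o,.032))
print("drawer handle",cw("top",250,443,325,180,7,.047),cw("top",475,441,325,180,7,.047))
print("front plate top", cw("top",400,334,325,180,7,.067),cw("top",400,356,325,180,7,.067))
# jig in scene
for T,t in (((141,67),(529,204)),):
    a=cw("scene",*T,325,180,7,.055);b=cw("scene",*t,325,180,7,.055);print("jig",a,b,np.linalg.norm(a-b),np.degrees(np.arctan2(*(b-a)[[1,0]])))
P=[cw("scene",x,y,325,180,7,.014) for x,y in((112,45),(34,165),(560,354),(617,220))]
print(np.array(P),np.mean(P,0))
E
```

```text
top [ 0.5431 -0.2838  0.054 ] [ 0.5394 -0.0943  0.054 ] 0.1895175003599008 91.0995106722836 bal [ 0.5421 -0.2308  0.054 ]
nut [ 0.4968 -0.1021  0.032 ]
scene [ 0.5453 -0.2837  0.054 ] [ 0.5416 -0.0933  0.054 ] 0.19037512068564705 91.13575717350045 bal [ 0.5443 -0.2307  0.054 ]
nut [ 0.4982 -0.1022  0.032 ]
drawer handle [ 0.4122 -0.142   0.047 ] [ 0.413  -0.2636  0.047 ]
front plate top [ 0.4694 -0.2219  0.067 ] [ 0.4575 -0.2216  0.067 ]
jig [0.4582 0.1042 0.055 ] [0.5158 0.285  0.055 ] 0.18975877971170022 72.34170839710933
[[0.4043 0.0859 0.014 ]
 [0.4907 0.0592 0.014 ]
 [0.5658 0.3058 0.014 ]
 [0.4808 0.3315 0.014 ]] [0.4854 0.1956 0.014 ]
```

{"op": "carry_out", "data": {"plan": [[0.01,-0.015,0,0,0,0],[0.017,-0.028,0,0,0,0],[0.017,-0.028,0,0,0,0],[0.017,-0.028,0,0,0,0],[0.017,-0.028,0,0,0,0],[0.017,-0.028,-0.01,0,0,0],[0.016,-0.025,-0.02,0,0,0.01],[0.012,-0.02,-0.02,0,0,0.01],[0.008,-0.012,-0.02,0,0,0],[0.003,-0.006,-0.015,0,0,0],[0,0,-0.01,0,0,0],[0,0,0,0,0,0]], "fingers": 0.25}}

```text
time_s: 8.53
tcp_pos: [0.5348, -0.2558, 0.1241]
eef_rot: [179.7, 0.1, -89.6]
contact_force: [-0.6, 0.4, -1.0]
gripper_width: 0.0327
```

```bash
python3 - <<'E'
from h import *
s=r.get_state();print(s['tcp_pos'],s['eef_rot'],rotto(-88.9))
E
```

```text
[ 0.53484716 -0.25576978  0.12410766] [ 1.79696944e+02  1.39195770e-01 -8.95648730e+01] [-0.00235836 -0.00532143  0.01159777]
```

{"op": "carry_out", "data": {"plan": [[0.004,0.01,-0.01,-0.001,-0.003,0.006],[0.003,0.009,-0.012,0,0,0.003],[0.001,0.004,-0.012,0,0,0],[0,0,-0.01,0,0,0],[0,0,0,0,0,0],[0,0,0,0,0,0]]}}

```text
time_s: 9.03
tcp_pos: [0.5407, -0.2337, 0.0816]
eef_rot: [179.9, 0.0, -89.1]
contact_force: [-0.4, 0.3, 0.6]
gripper_width: 0.0328
```

```bash
python3 - <<'E'
from h import *
s=r.get_state();print(s['tcp_pos'],s['eef_rot'],rotto(-88.9))
E
```

```text
[ 0.5406532  -0.23371663  0.08159253] [ 1.79879180e+02  1.93594401e-02 -8.91340192e+01] [-0.00030166 -0.0021142   0.00408405]
```

{"op": "carry_out", "data": {"plan": [[0.001,0.002,-0.01,0,-0.001,0.003],[0.001,0.001,-0.012,0,0,0],[0,0,-0.012,0,0,0],[0,0,-0.01,0,0,0],[0,0,-0.006,0,0,0],[0,0,0,0,0,0],[0,0,0,0,0,0]]}}

```text
time_s: 9.62
tcp_pos: [0.5439, -0.2311, 0.0297]
eef_rot: [-179.8, -0.0, -88.9]
contact_force: [0.4, 0.3, -0.4]
gripper_width: 0.0331
```

```bash
python3 - <<'E'
from h import *
s=r.get_state();print(s['tcp_pos'],s['eef_rot'],rotto(-88.9))
im=r.capture("scene"); crop("s",im,190,310,150,225,6,"c9")
E
```

```text
[ 0.5438756  -0.23113783  0.02969729] [-1.79807678e+02 -3.39937902e-02 -8.89401130e+01] [0.00052993 0.00336723 0.00069911]
```

View pics/c9.png

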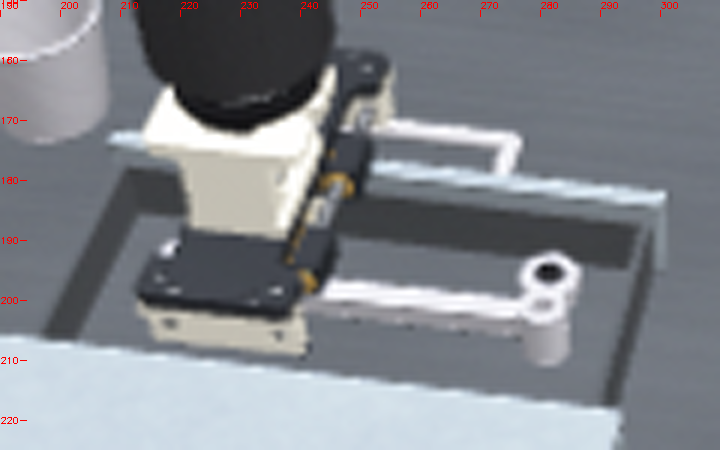

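{"op": "carry_out", "data": {"plan": [[0,0,-0.003,0,0.002,0],[0,0,0,0,0,0]]}}

```text
time_s: 9.83
tcp_pos: [0.5443, -0.2313, 0.0272]
eef_rot: [-179.9, -0.0, -88.9]
contact_force: [0.5, -0.5, -0.1]
gripper_width: 0.033
```

{"op": "carry_out", "data": {"plan": [[0,0,0,0,0,0],[0,0,0,0,0,0],[0,0,0,0,0,0],[0,0,0,0,0,0],[0,0,0,0,0,0],[0,0,0,0,0,0]], "fingers": 1, "force": 60}}

```text
time_s: 10.33
tcp_pos: [0.5443, -0.2314, 0.0279]
eef_rot: [-179.8, -0.0, -89.0]
contact_force: [-0.4, -0.5, -2.0]
gripper_width: 0.0137
```

{"op": "carry_out", "data": {"plan": [[0,0,0.005,0,0,0],[0,0,0.008,0,0,0],[0,0,0.008,0,0,0],[0,0,0.005,0,0,0],[0,0,0,0,0,0],[0,0,0,0,0,0],[0,0,0,0,0,0]]}}

```text
time_s: 10.92
tcp_pos: [0.5407, -0.2302, 0.0538]
eef_rot: [179.8, 0.1, -89.1]
contact_force: [0.2, 0.6, -8.8]
gripper_width: 0.0131
```

```bash
python3 - <<'E'
from h import *
s=r.get_state();print(s['tcp_pos'],s['eef_rot'],rotto(-88.9),s['contact_force'],s['moment'],s['gripper_width'])
im=r.capture("scene"); crop("s",im,190,310,140,225,6,"c10")
E
```

```text
[ 0.54071451 -0.23019476  0.05381679] [ 1.79803010e+02  1.16015687e-01 -8.90768954e+01] [-0.00196384 -0.00347333  0.00308392] [ 0.1822086   0.60065941 -8.8274442 ] [ 0.06677721 -0.07307286 -0.03140861] 0.013127912732749705
```

View pics/c10.png

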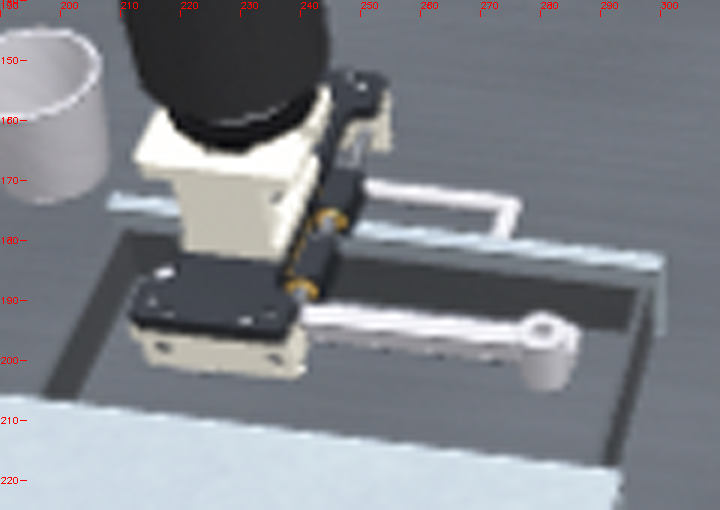

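{"op": "carry_out", "data": {"plan": [[0,0,0.01,0,0,0],[0,0,0.02,0,0,0],[0,0,0.02,0,0,0],[0,0,0.02,0,0,0],[0,0,0.015,0,0,0],[0,0,0.008,0,0,0],[0,0,0,0,0,0],[0,0,0,0,0,0],[0,0,0,0,0,0],[0,0,0,0,0,0]]}}

```text
time_s: 11.8
tcp_pos: [0.5364, -0.2293, 0.1498]
eef_rot: [179.4, 0.2, -89.2]
contact_force: [0.0, 0.5, -8.0]
gripper_width: 0.0134
```

```bash
python3 - <<'E'
from h import *
np.set_printoptions(precision=4,suppress=True)
for i in range(6):
    im=r.capture("scene"); 
    s=r.get_state();print(s['tcp_pos'],s['eef_rot'],s['contact_force'],s['moment'],s['gripper_width'])
crop("s",im,160,310,120,225,5,"c11")
im=r.capture("top"); crop("s",im,325,425,180,260,7,"c12")
E
```

```text
[ 0.5362 -0.2293  0.1495] [179.3296   0.2409 -89.1498] [ 0.4811 -0.1265 -9.7417] [ 0.0495 -0.0423  0.0055] 0.013420119162398481
[ 0.5362 -0.2294  0.1495] [179.3266   0.234  -89.1469] [ 0.4886 -0.0681 -8.6644] [ 0.0472 -0.0462  0.0325] 0.01343845630040221
[ 0.5364 -0.2294  0.1497] [179.3424   0.2283 -89.1447] [ 0.7566  0.773  -8.2833] [ 0.0515 -0.1221  0.0093] 0.01384032776685216
[ 0.5366 -0.2294  0.1499] [179.3589   0.2221 -89.14  ] [ 0.4707  0.9248 -8.8277] [ 0.0385 -0.1872  0.0074] 0.013441482857156246
[ 0.5367 -0.2295  0.1501] [179.3799   0.2183 -89.1393] [-0.4244  1.1353 -7.273 ] [ 0.0711 -0.1129  0.0277] 0.01353025051615423
[ 0.5368 -0.2295  0.1502] [179.3964   0.2154 -89.1368] [-0.7298  0.9911 -7.9356] [ 0.0485 -0.0869 -0.0176] 0.013554810302248168
```

View pics/c11.png

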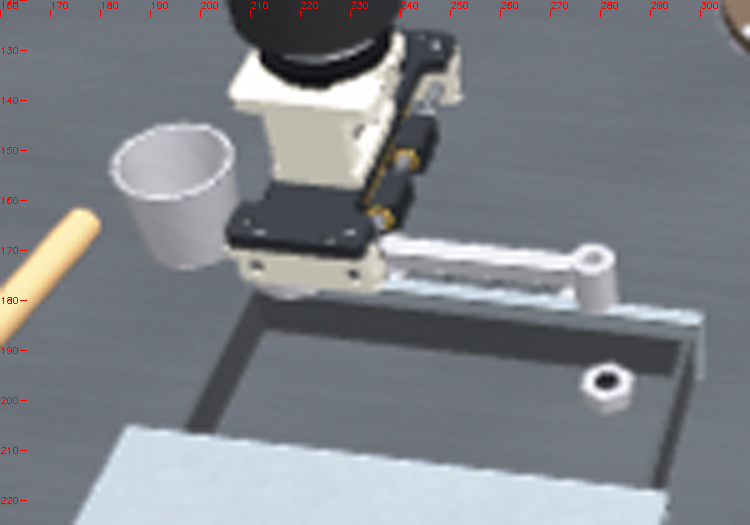

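View pics/c12.png

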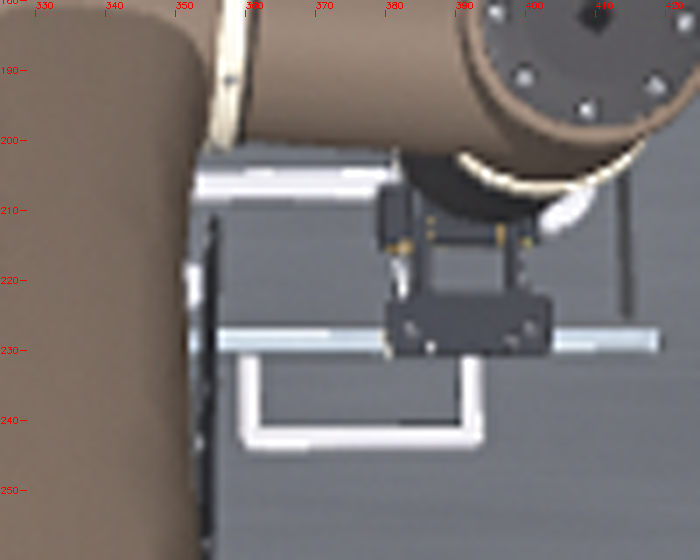

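```bash
python3 - <<'E'
from h import *
np.set_printoptions(precision=4,suppress=True)
tcp=np.array([.5367,-.2295,.1500]);a=np.radians(90.85);d=np.array([np.cos(a),np.sin(a),0])
for dz in(-.005,0,.005): print(px("scene",tcp+[0.0008,0,.0261+dz]+d*.1376))
print("obs",160+594.5/5-.5,120+258.5/5-.5)
E
```

```text
[278.4984 172.136 ]
[278.3779 170.8946]
[278.2567 169.6453]
obs 278.4 171.2
```

{"op": "carry_out", "data": {"plan": [[-0.002,0.01,0,0,0.003,0],[-0.004,0.018,0,0,0.003,-0.01],[-0.004,0.024,0,0,0,-0.02],[-0.004,0.024,0,0,0,-0.02],[-0.004,0.024,0,0,0,-0.02],[-0.004,0.024,0,0,0,-0.02],[-0.004,0.024,0,0,0,-0.02],[-0.004,0.024,0,0,0,-0.02],[-0.004,0.024,0,0,0,-0.02],[-0.004,0.024,0,0,0,-0.02],[-0.004,0.024,0,0,0,-0.02],[-0.004,0.024,0,0,0,-0.02]]}}

```text
time_s: 13.15
tcp_pos: [0.4864, 0.049, 0.1503]
eef_rot: [179.1, 0.2, -102.1]
contact_force: [0.7, -0.3, -8.3]
gripper_width: 0.0133
```

```bash
python3 - <<'E'
from h import *
s=r.get_state();print(s['tcp_pos'],s['eef_rot'],rotto(-107.25),s['gripper_width'],np.array([.4725,.1552,.097])-s['tcp_pos'])
E
```

```text
[0.48638059 0.04899024 0.15033875] [ 179.08073819    0.24553266 -102.10221846] [-0.00821306 -0.01443983 -0.08987805] 0.01333443937094139 [-0.01388059  0.10620976 -0.05333875]
```

{"op": "carry_out", "data": {"plan": [[-0.002,0.02,0,-0.002,-0.004,-0.015],[-0.002,0.018,0,-0.002,-0.004,-0.015],[-0.002,0.014,0,0,0,-0.012],[-0.002,0.01,0,0,0,-0.01],[-0.001,0.008,0,0,0,-0.006],[0,0.005,0,0,0,0],[0,0,0,0,0,0],[0,0,0,0,0,0]]}}

```text
time_s: 13.82
tcp_pos: [0.4743, 0.1346, 0.1521]
eef_rot: [179.7, 0.3, -105.2]
contact_force: [0.8, 0.3, -10.0]
gripper_width: 0.0137
```

```bash
python3 - <<'E'
from h import *
s=r.get_state();print(s['tcp_pos'],s['eef_rot'],rotto(-107.25),s['gripper_width'],np.array([.4725,.1552,.097])-s['tcp_pos'])
E
```

```text
[0.47429119 0.13460915 0.15208742] [ 179.72624569    0.34826723 -105.24855993] [-0.00717289 -0.00288635 -0.03494607] 0.01373824597754411 [-0.00179119  0.02059085 -0.05508742]
```

{"op": "carry_out", "data": {"plan": [[0,0.008,-0.005,-0.003,-0.001,-0.012],[-0.001,0.006,-0.01,-0.002,0,-0.01],[-0.001,0.004,-0.01,0,0,-0.008],[0,0.001,-0.01,0,0,0],[0,0,-0.008,0,0,0],[0,0,-0.004,0,0,0],[0,0,0,0,0,0],[0,0,0,0,0,0]]}}

```text
time_s: 14.48
tcp_pos: [0.4723, 0.1507, 0.101]
eef_rot: [179.8, -0.0, -107.3]
contact_force: [-0.2, -0.8, -7.4]
gripper_width: 0.0134
```

```bash
python3 - <<'E'
from h import *
s=r.get_state();print(s['tcp_pos'],s['eef_rot'],rotto(-107.25),s['gripper_width'],np.array([.4725,.1552,.097])-s['tcp_pos'])
E
```

```text
[0.47228452 0.15065328 0.10099568] [ 1.79835894e+02 -4.33909071e-02 -1.07286439e+02] [-0.00012705 -0.0029599   0.00063707] 0.013386388099588665 [ 0.00021548  0.00454672 -0.00399568]
```

{"op": "carry_out", "data": {"plan": [[0,0.003,-0.003,0,-0.002,0],[0,0,0,0,0,0],[0,0,0,0,0,0]]}}

```text
time_s: 14.73
tcp_pos: [0.473, 0.1538, 0.0985]
eef_rot: [-180.0, 0.0, -107.3]
contact_force: [0.5, -0.3, -8.2]
gripper_width: 0.0137
```

```bash
python3 - <<'E'
from h import *
im=r.capture("scene");im2=r.capture("top")
s=r.get_state();print(s['tcp_pos'],s['eef_rot'],rotto(-107.25),s['gripper_width'],np.array([.4725,.1552,.097])-s['tcp_pos'],s['moment'])
crop("s",im,320,430,140,240,6,"c13"); crop("s",im2,230,330,190,260,7,"c14"); cv2.imwrite("pics/s3.png",im[:,:,::-1]);cv2.imwrite("pics/t3.png",im2[:,:,::-1])
E
```

```text
[0.47297857 0.15380093 0.09853253] [-1.79991639e+02  5.10113143e-02 -1.07324256e+02] [-0.00080673  0.0004039   0.00129608] 0.013443929227331277 [-0.00047857  0.00139907 -0.00153253] [ 0.12616571 -0.05752554 -0.02656543]
```

View pics/c13.png

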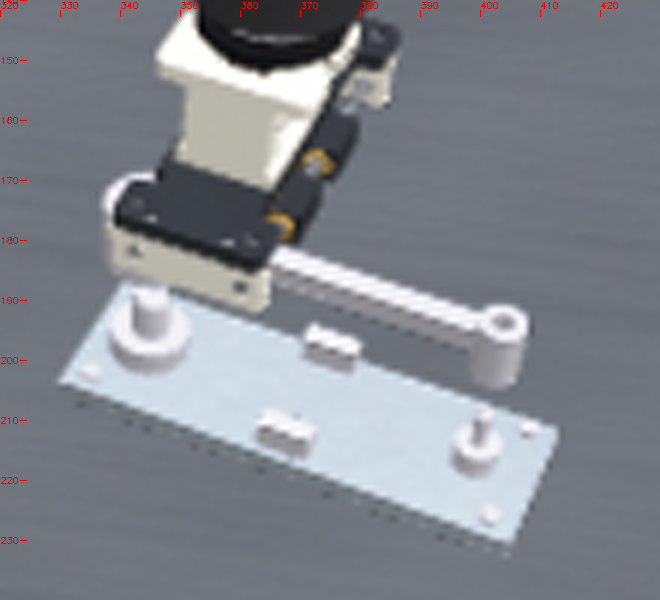

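View pics/c14.png

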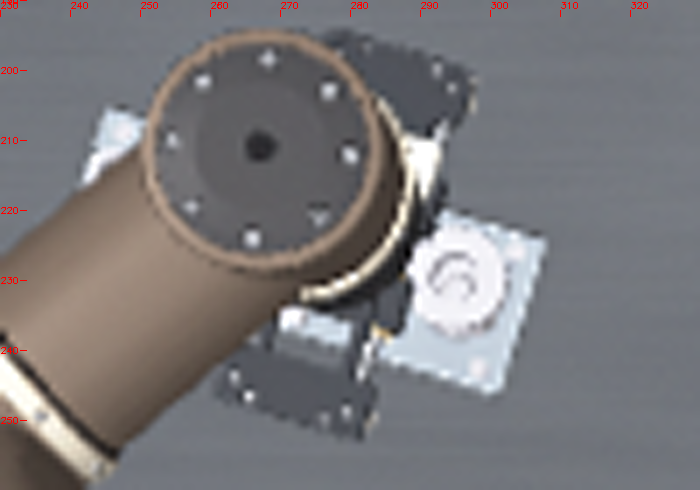

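View pics/t3.png

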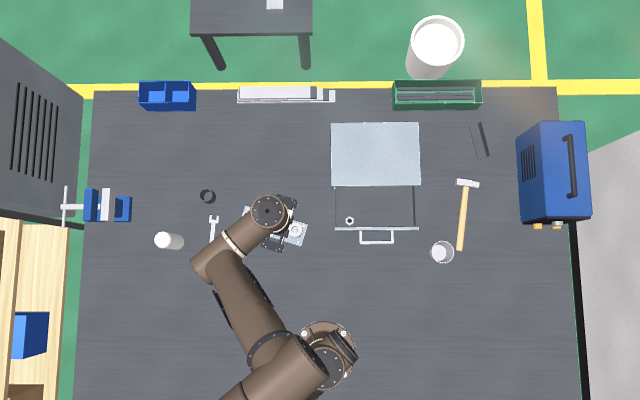

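```bash
python3 - <<'E'
from h import *
np.set_printoptions(precision=4,suppress=True)
print("eye scene",cw("scene",505,321,320,140,6,.1246),"post thin scene",cw("scene",485,413,320,140,6,.055))
print("hub top",cw("top",460,279,230,190,7,.1246))
a=np.radians(72.73);d=np.array([np.cos(a),np.sin(a),0]);g=np.array([.473,.1538,.1246])
h=g-d*.0525;e=g+d*.1375;print("pred",h,e,px("scene",e),px("top",h),px("scene",h))
E
```

```text
eye scene [0.5154 0.2847 0.1246] post thin scene [0.5144 0.2859 0.055 ]
hub top [0.4573 0.1003 0.1246]
pred [0.4574 0.1037 0.1246] [0.5138 0.2851 0.1246] [403.8786 192.7185] [294.3711 229.406 ] [345.7665 173.3616]
```

{"op": "carry_out", "data": {"plan": [[0,0.001,0,0,0,0],[0,0,0,0,0,0],[0,0,0,0,0,0],[0,0,0,0,0,0],[0,0,0,0,0,0],[0,0,0,0,0,0]]}}

```text
time_s: 15.33
tcp_pos: [0.4734, 0.1553, 0.0995]
eef_rot: [-179.9, 0.1, -107.3]
contact_force: [0.4, -0.6, -8.0]
gripper_width: 0.0131
```

```bash
python3 - <<'E'
from h import *
im=r.capture("scene")
for i in range(3):
    im2=r.capture("top")
    s=r.get_state();print(s['tcp_pos'],s['eef_rot'],s['gripper_width'],s['qd'])
cv2.imwrite("pics/s4.png",im[:,:,::-1])
E
```

```text
[0.47334971 0.1552628  0.09944868] [-1.79934589e+02  1.33908225e-01 -1.07305800e+02] 0.013621432527192355 [ 0.00062675  0.09087246  0.02532416  0.03438281 -0.0947943  -0.04405568]
[0.47337344 0.15525241 0.09945469] [-1.79933604e+02  1.33837707e-01 -1.07308068e+02] 0.0138811989817659 [ 0.02407686 -0.10772371  0.04392098 -0.0210387   0.11323826 -0.18323549]
[0.47335666 0.15526808 0.09942029] [-1.79936192e+02  1.32125415e-01 -1.07306174e+02] 0.013418034998765482 [-0.0095594   0.02003558 -0.00878499 -0.08592379 -0.01294491 -0.0469185 ]
```

View pics/s4.png

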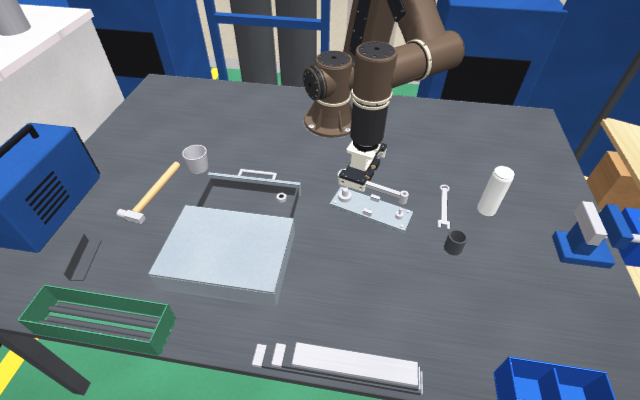

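```bash
python3 - <<'E'
from plant import r
print(r.close_job())
E
```

```text
the job is handed in; nothing more can be done
None
```

I pulled the drawer out to its stop, took the lever out, and handed the job in holding it over the jig. No verdict comes back when the job is handed in. It took about 15.5 s of the 64 s allowed.

- **Drawer:** it travelled about 169 mm and came up against its stop, on two separate pulls. The last pictures show it still open and the nut still in place.
- **Grip:** I hold the lever about 52.5 mm from the hub's centre (balance point 53 mm) with 60 N. The moment readings were noisy; before the move to the jig they suggested a balance offset of about 6 mm towards the hub. At the jig the moment read higher still, and I did not work that out as an offset. The pictures showed no sag: the eye was within about 1 mm of its level position.
- **Over the jig:** the tool was still and within about 0.15° of level. The lever's underside is about 34 mm above the post tops.
    - **Eye:** measured within about 1.5 mm of the thin post, before a last nudge of about 1.5 mm.
    - **Hub:** by the arm's own position it is within about 1–2 mm of the thick post. The ring's outline, partly hidden by the gripper, read about 4 mm off in y. The visible bore matched the arm's position, so I trusted that instead.
- **Other loose things:** in the last pictures they all stand where they started.
- **Forces:** the highest reading was about 41 N in total at the wrist, while pulling the handle bar against the stop. The limits are 120 N at the wrist and 40 N for the arm or gripper body. The fingers carried that pull, and I saw no contact by the gripper's body.

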